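Dock the button-jar tray on the shop counter

TASK

Hook your fingers behind the far lip of the white tray of button jars and drag it towards the robot, in between the wooden guide rails, until it meets the rubber stop. Feel for the stop: keep pressing the tray on it for about half a second with roughly 10 N, gently enough never to reach 15 N, with no jar tipping over. Then let go and swing the red keeper arm fully across behind the tray so that it cannot slide back out; leave the tray resting against the stop and everything else on the counter where it is.

Things in the scene. Friction and masses are not known exactly. Their poses are not given: they have to be found in the camera images.
- dock: Fixed guide for the tray on the counter: two light wooden rails 24 mm high along its x axis, inner faces at y = +-98 mm (3 mm play each side of the tray) from x = -105 to +45 mm. Origin on the counter midway between the rails; +x points away from the robot, out of the dock's open mouth, y to its left, z up.
- dock_mouth (a point): Middle of the dock's open far end, at dock x = 89 mm, 12 mm up. Between x = 45 mm and here the rails flare, each side widening by about 12 mm, to guide the tray in (outer corners at about y = +-122 mm; the tray can wedge here if it comes in off-centre).
- stop_zone (a point): Point fixed on the dock (x = -55 mm, 16 mm up) near the stop: aluminium block with a black rubber buffer 100 mm wide, 6 to 26 mm up. The stop's setting is NOT measured and differs each time: the tray first touches it with the tray's origin anywhere from dock x = -13 to +13 mm. The buffer then yields 1 mm per 6 N, and on release pushes the tray back until friction holds it.
- tray: Loose white open tray, 110 (x) x 190 (y) x 40 mm high, walls 5 mm, three compartments along y. Origin under its centre; its x axis points to its far side. It stands on the counter beyond the dock's mouth, origin at dock x = 140 to 170 mm, askew by up to 0.1 rad and 8 mm. With its jars it weighs about 0.7 kg (varies) and takes 2 to 6 N to drag.
- tray_lip (a point): Middle of the outer edge of the tray's far lip, 61 mm beyond the tray's origin along its x axis, 36 mm above the counter. The lip is a straight ledge along the whole far wall, 32 to 40 mm above the counter, jutting 6 mm out from the wall. There are 80 mm of free counter behind it.
- keeper (a joint): Angle of the red keeper arm about its upright pivot, rad. 0: it points along the dock's +x; 1.57: along the dock's -y, fully closed across behind the docked tray (end stop 1.60). Starts open, -0.7 to -0.3 (turned out to the dock's +y side). Light friction, 0.05 N m; stays where left.
- keeper_pivot (a point): The keeper's pivot, at dock x = 83, y = 136 mm, 34 mm up. The arm is 10 mm wide and 92 mm long, 29 to 39 mm above the counter; it passes over the rails, and closes only when the tray is in.
- keeper_pin (a point): Middle of the exposed part of the black upright round pin near the keeper arm's end, to push or pinch: 10 mm diameter, 80 mm from the pivot; this point is 56 mm above the counter, the pin's top 68 mm, the arm's upper side 39 mm. In the pin's frame x points along the arm, away from the pivot.
- jar_a: Loose small jar, red label, 42 mm diameter, 58 mm high, in the tray's right (-y) compartment. Origin at the centre of its underside. 90 g.
- jar_b: The same with blue label, in the middle compartment.
- jar_c: The same with yellow label, in the left (+y) compartment.
- big_jar1: Bystander: tall jar with green label, 72 mm diameter, 105 mm high, loose, on the left of the counter. Origin under its centre.
- big_jar2: Bystander: tall jar with orange label, same size, loose, on the right. Origin under its centre.
- mug: Bystander: white mug, 80 mm diameter, 95 mm high, loose, on the right. Origin under its centre.
- spool: Bystander: wooden spool, 44 mm diameter, 50 mm high, loose, on the left. Origin under its centre.
- tape_case: Bystander: round yellow tape-measure case, 60 mm diameter, 18 mm high, loose, on the right. Origin under its centre.
Not all that is in view belongs to the job. Leave any green or purple look-alike of the jar_c alone.

How it is judged:
By the outcome, as a careful person would: the job done as asked, in the order asked, and still so for the second after the job is handed in, with the robot touching nothing.
It also fails if it takes over 72 s, if anything falls off the work surface, if the arm or the gripper's body presses on something with over 40 N, if the wrist force passes 120 N, or if a joint passes its speed limit or range.

ROBOT

A 6-joint arm with a two-finger parallel gripper is mounted at the origin on the work surface. World frame = base frame: x ahead of the robot, y to its left, z up, the work surface at z = 0. Lengths are in m, angles in degrees, forces in N, time in s.
With the tool pointing down it reaches from about 0.25 to 0.725 m from the base axis. Payload 9.7 kg.
Tool frame: the origin (TCP) lies midway between the tips of the shut fingers; the grasp point (between the pads) lies 19 mm behind it; z points along the fingers, y is the line along which they close (so a half turn about z gives the same grasp; the last joint's range is limited). The gripper opens to 85 mm and grips with 20 to 120 N. Pads are 22 mm wide; open, the fingers measure 114 mm over their backs; the gripper's body (76 mm by 85 mm) begins 54 mm behind the grasp point. The pads swing forward as they close: fully open they stand 13 mm farther back than shut.
Start: joints at [-70.646, 4.979, 10.078, 95.1, 0, 90], TCP at [0.182, -0.519, 0.231] pointing down, gripper open.
Joint ranges: [-179.16, 179.16], [-48.56, 103.87], [-65.8, 70.77], [-126.05, 130.52], [-82.76, 87.17], [-180, 180]. Speed limits (degrees/s): [127.2, 127.2, 147.25, 180, 180, 180].

INTERFACE

Orientations are given as [roll, pitch, yaw] about the fixed x, y, z axes, in that order (R = Rz(yaw) Ry(pitch) Rx(roll)).
In Python, from workcell import bot gives the robot as it stands.
- The arm moves only by the shell command python3 -m crank 'ROWS' [FORCE]. ROWS is JSON, a list of rows, each an object with "gripper": the finger opening in mm, from 0 to 85.4; "travel": the shift along the tool's x, y, z in mm, a list of three; "twist": the turn, a rotation vector about the tool's x, y, z in rad, a list of three. In form: [{"gripper": gripper, "travel": [tx, ty, tz], "twist": [rx, ry, rz]}, ...]. A call has 1 to 12 rows; each row shifts and turns the commanded pose from where the row before left it, along the tool's axes as they then stand; what a row does not reach is not made up. A row lasts 1/8 s, in which the tool goes at most 62.5 mm and 10.7 degrees, less where a joint would pass 70% of its speed; a pose out of reach is approached as far as the arm can. A call is refused whole if a number of a shift passes 62.5 or a number of a turn 0.188, either way. A call with a gripper value outside its range is refused whole. The fingers move at their own pace and stop on an object; FORCE is the grip in N (left out, the last holds). Time passes only in rows, so rows that do not move let the fingers close. It gives the time, the measured TCP pose, the force, the opening and the grip force at its end, in the units of the state.
- bot.get_obs(): the state, without advancing time (a new reading comes with each control period).
- bot.camera(name): name is "side" or "top" or "wrist"; returns the picture (420x560x3 uint8, red, green, blue); there is no depth.
- bot.calibration(name): a dict with "vfov" (degrees; the focal length in pixels is half the picture's height over the tangent of half this angle, whatever the lens; pixels are square), "cx", "cy" (the principal point, pixels), "camera_from_world" (4x4, takes a point from world to camera coordinates). Camera axes: x right, y down, z forward; pixel columns grow to the right and rows downward; lengths in m; the calibration is good to about 2 mm. A picture is of the moment at which its call begins: read the wrist's pose just before it. calibration takes no time and is no camera call; for the wrist camera it gives the pose at the moment of the call.
- bot.job_done(): hands the job in; it is judged then, once.
The state is a dict: "time": time; "q": joint angles; "qd": joint speeds; "joint_efforts": joint torques, N m; "ee_pos": TCP position; "tcp_rot": TCP orientation; "wrist_force": force on the tool from outside, world axes, zero at the start; "torque": the same for the moment, N m; "opening": finger opening in m; "grasp_force": force on a finger pad.
Only numpy, scipy, OpenCV 4.12 (cv2) and the standard library are available. Lean on these libraries where they do the work, as an engineer would, in place of code of your own. Each camera call takes 0.05 s, during which the arm holds its last target. There are 200 camera calls.

## Working session

There is one attempt and no reset: what is moved stays moved. The work goes in short steps, Python scripts to look and compute and a shell command to move; the robot and the scene stay as the last step left them, time stands still between calls to the robot, and variables do not carry over. Pictures are saved under pics/ and viewed, at most 10 in all, crops included, and the job is handed in when it is done.

```bash
mkdir -p pics; ls
python3 - <<'E'
from workcell import bot
import cv2
for n in("top","side"):
    im=bot.camera(n); cv2.imwrite(f"pics/{n}0.png",im[:,:,::-1])
    print(n,bot.calibration(n))
print(bot.get_obs())
E
```

```text
pics
top {'vfov': 47.50903477089993, 'cx': 277.9846863259101, 'cy': 207.7163702481621, 'camera_from_world': array([[-1.95676497e-02, -9.99805986e-01, -2.25796156e-03,
        -1.45663844e-02],
       [-9.90711240e-01,  1.96935175e-02, -1.34548892e-01,
         5.28935944e-01],
       [ 1.34567255e-01, -3.95817691e-04, -9.90904383e-01,
         1.29629443e+00],
       [ 0.00000000e+00,  0.00000000e+00,  0.00000000e+00,
         1.00000000e+00]])}
side {'vfov': 42.068251754117966, 'cx': 272.240810230881, 'cy': 208.89954820005275, 'camera_from_world': array([[-0.9982181 , -0.05856707,  0.01142467,  0.52386945],
       [-0.04782186,  0.67068621, -0.740198  ,  0.08217953],
       [ 0.03568886, -0.73942539, -0.6722919 ,  1.50684198],
       [ 0.        ,  0.        ,  0.        ,  1.        ]])}
{'time': 0.1, 'q': array([-7.06448900e+01,  5.00830822e+00,  1.00384417e+01,  9.50993782e+01,
        2.29953050e-03,  8.99996581e+01]), 'qd': array([-0.0182721 , -0.16896384,  0.09776741, -0.01728151, -0.10520698,
        0.03000813]), 'joint_efforts': array([-5.82916127e-04, -5.21560299e+01,  4.65653157e+01,  1.59835280e-02,
       -2.13246244e-05, -1.28850735e-05]), 'ee_pos': array([ 0.18222421, -0.51871606,  0.23064557]), 'tcp_rot': array([-1.79930755e+02, -2.29994205e-03,  1.93554491e+01]), 'wrist_force': array([-0.00060041, -0.10032033,  0.14029688]), 'torque': array([-0.02126727,  0.00816812,  0.00093316]), 'grasp_force': 0.0, 'opening': 0.08564358906067265}
```

View pics/top0.png

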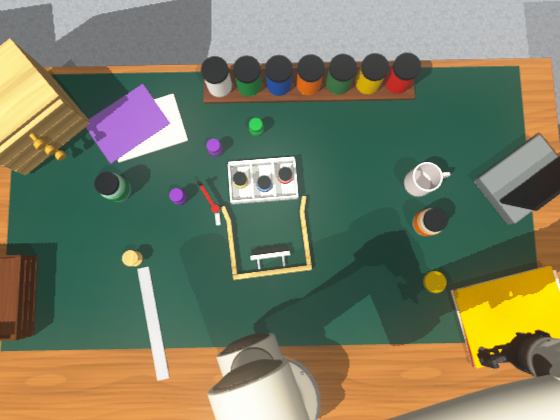

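View pics/side0.png

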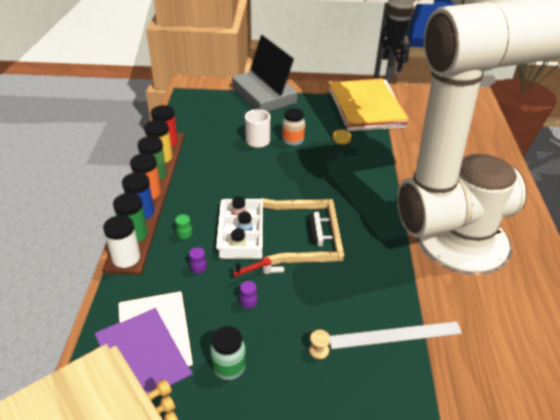

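The top view shows the tray at about (263,180), the dock mouth at about (265,203), the stop near (270,256) and the red keeper at (200,183)–(214,209). The purple and green jars are lookalikes. I'll zoom in on both views.

Run:
```python
import cv2
a=cv2.imread("pics/top0.png")[145:285,190:325]; cv2.imwrite("pics/t1.png",cv2.resize(a,None,fx=4.2,fy=4.2,interpolation=cv2.INTER_CUBIC))
a=cv2.imread("pics/side0.png")[185:285,205:355]; cv2.imwrite("pics/s1.png",cv2.resize(a,None,fx=5,fy=5,interpolation=cv2.INTER_CUBIC))
```

```text
(no output)
```

View pics/t1.png

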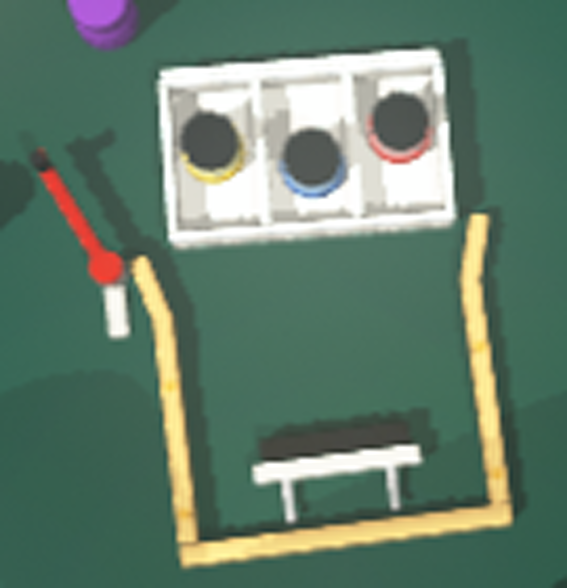

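View pics/s1.png

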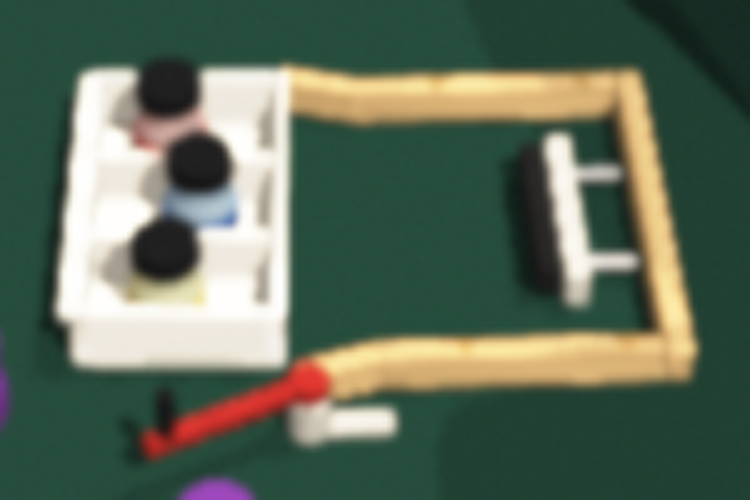

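The crop t1 shows the rails' tops, tray rim corners at about (160,72), (440,50), (455,218) and (170,238), the pivot at (105,267) and the pin top at (40,158). The crop s1 shows the same from the side. Next I turn these pixels into poses.

```bash
cat > h.py <<'E'
import numpy as np
from workcell import bot
def unproj(name,u,v,z):
    c=bot.calibration(name); f=210/np.tan(np.radians(c["vfov"]/2)); M=c["camera_from_world"]
    R,t=M[:3,:3],M[:3,3]; d=R.T@np.array([(u-c["cx"])/f,(v-c["cy"])/f,1]); o=-R.T@t
    return o+d*(z-o[2])/d[2]
def proj(name,P):
    c=bot.calibration(name); f=210/np.tan(np.radians(c["vfov"]/2)); M=c["camera_from_world"]
    p=M[:3,:3]@np.asarray(P)+M[:3,3]; return np.array([c["cx"]+f*p[0]/p[2],c["cy"]+f*p[1]/p[2]])
E
python3 - <<'E'
from h import *
T=lambda x,y,z:unproj("top",190+(x+.5)/4.2-.5,145+(y+.5)/4.2-.5,z)
S=lambda x,y,z:unproj("side",205+(x+.5)/5-.5,185+(y+.5)/5-.5,z)
for k,p in dict(
 L1=T(168,345,.024),L2=T(187,535,.024),R1=T(479,345,.024),R2=T(497,495,.024),
 Lbend=T(163,312,.024),Rbend=T(473,282,.024),Lmouth=T(140,260,.024),Rmouth=T(479,217,.024),
 piv=T(105,266,.039),pin=T(39,157,.068),
 trFL=T(161,72,.04),trFR=T(439,51,.04),trNR=T(455,216,.04),trNL=T(171,236,.04),
 sFL=S(58,318,.04),sFR=S(84,72,.04),sNR=S(289,72,.04),sNL=S(287,314,.04),
 spiv=S(312,378,.039),spin=S(165,393,.068),spinbase=S(165,430,.039),
 sLmouth=S(322,362,.024),sRmouth=S(290,70,.024),sRbend=S(360,97,.024),sLbend=S(378,345,.024),
 sBuf0=S(530,150,.026),sBuf1=S(540,285,.026),tBuf0=T(260,436,.026),tBuf1=T(408,420,.026)).items(): print(k,(p[:2]*1000).round(1))
E
```

```text
L1 [479.  111.5]
L2 [353.1  99.8]
R1 [474.9 -95.9]
R2 [ 375.3 -105.1]
Lbend [501.2 114.8]
Rbend [517.3 -93. ]
Lmouth [536.6 130. ]
Rmouth [561.3 -98.2]
piv [530.9 151.5]
pin [599.7 190.6]
trFL [661.5 113.5]
trFR [672.2 -73.4]
trNR [559.7 -81.4]
trNL [550.  107.5]
sFL [663.6 120.7]
sFR [674.8 -72.4]
sNR [558.2 -80.7]
sNL [545.5 109.6]
spiv [529.6 152.5]
spin [599.3 193.8]
spinbase [600.4 192.4]
sLmouth [526.  127.3]
sRmouth [ 559.  -100.8]
sRbend [517.2 -80.1]
sLbend [497.6 113.3]
sBuf0 [419.5 -40. ]
sBuf1 [413.5  65.6]
tBuf0 [417.1  50.8]
tBuf1 [425.8 -47.4]
```

```bash
cat >> h.py <<'E'
O=np.array([460.6,8.2]);YAW=.094
def d2w(x,y,a=YAW,o=O): return o+np.array([np.cos(a)*x-np.sin(a)*y,np.sin(a)*x+np.cos(a)*y])
def w2d(p): 
    d=np.asarray(p)-O; c,s=np.cos(YAW),np.sin(YAW); return np.array([c*d[0]+s*d[1],-s*d[0]+c*d[1]])
from scipy.spatial.transform import Rotation as Rn
def go(target_mm,yawdeg):
    """tool-frame twist (done first) and then travel (mm), tool straight down"""
    o=bot.get_obs(); R=Rn.from_euler("xyz",o["tcp_rot"],degrees=True)
    G=Rn.from_euler("xyz",[180,0,yawdeg],degrees=True)
    print("pos",(o["ee_pos"]*1000).round(1),"rot",o["tcp_rot"].round(2),"F",o["wrist_force"].round(2),"t",o["time"])
    print("twist",(R.inv()*G).as_rotvec().round(4),"travel",G.inv().apply(np.array(target_mm)-o["ee_pos"]*1000).round(1))
E
python3 - <<'E'
from h import *
for n,u,v,z in [("top",177,195,.058),("top",214,146,.058),("top",256,126,.058),("side",248,287,.058),("side",197,252,.058),("side",183,220,.058)]:
    print(n,(unproj(n,u,v,z)*1000).round(0))
t=d2w(86,0,.06,np.array([609,16.8])); print(t)
go([*t,150],3.4)
E
```

```text
top [566. 253.  58.]
top [703. 150.  58.]
top [758.  32.  58.]
side [568. 259.  58.]
side [707. 154.  58.]
side [763.  40.  58.]
[694.84524643  21.95690456]
pos [ 182.2 -518.7  230.6] rot [-179.93   -0.     19.36] F [-0.   -0.1   0.14] t 0.1
twist [-1.200e-03  1.000e-04  2.785e-01] travel [ 543.8 -509.3   80.6]
```

```bash
python3 -m crank '[{"gripper":85,"travel":[0,0,0],"twist":[0,0,0.139]},{"gripper":85,"travel":[0,0,0],"twist":[0,0,0.139]},{"gripper":85,"travel":[43,-40,0],"twist":[0,0,0]},{"gripper":85,"travel":[43,-40,0],"twist":[0,0,0]},{"gripper":85,"travel":[43,-40,0],"twist":[0,0,0]},{"gripper":85,"travel":[43,-40,0],"twist":[0,0,0]},{"gripper":85,"travel":[43,-40,0],"twist":[0,0,0]},{"gripper":85,"travel":[43,-40,0],"twist":[0,0,0]},{"gripper":85,"travel":[43,-40,0],"twist":[0,0,0]},{"gripper":85,"travel":[43,-40,0],"twist":[0,0,0]},{"gripper":85,"travel":[43,-40,0],"twist":[0,0,0]},{"gripper":85,"travel":[43,-40,0],"twist":[0,0,0]}]'
python3 - <<'E'
from h import *
go([695,22,120],3.4)
E
```

```text
time: 1.6
ee_pos: [0.5886, -0.0922, 0.2309]
tcp_rot: [180.0, 0.0, 3.4]
wrist_force: [0.8, -1.1, 0.9]
opening: 0.085
grasp_force: 0.0
pos [588.6 -92.2 230.9] rot [1.80e+02 2.00e-02 3.44e+00] F [ 0.83 -1.13  0.87] t 1.6
twist [0.     0.0004 0.0006] travel [ 113.  -107.7  110.9]
```

```bash
python3 -m crank '[{"gripper":85,"travel":[38,-36,0],"twist":[0,0,0]},{"gripper":85,"travel":[38,-36,0],"twist":[0,0,0]},{"gripper":85,"travel":[37,-36,0],"twist":[0,0,0]},{"gripper":85,"travel":[0,0,40],"twist":[0,0,0]},{"gripper":85,"travel":[0,0,40],"twist":[0,0,0]},{"gripper":85,"travel":[0,0,30],"twist":[0,0,0]},{"gripper":85,"travel":[0,0,0],"twist":[0,0,0]}]'
python3 - <<'E'
from h import *
import cv2
go([695,22,10],3.4)
im=bot.camera("wrist"); cv2.imwrite("pics/w1.png",im[:,:,::-1])
t=np.array([609,16.8])
for p in [(61,-95),(61,95),(61,0),(-55,-95),(-55,95)]: print(p,proj("wrist",[*d2w(*p,.06,t)/1000,.04]).round(0))
E
```

```text
time: 2.48
ee_pos: [0.6924, 0.0206, 0.1181]
tcp_rot: [-180.0, 0.3, 3.4]
wrist_force: [0.1, 0.4, 0.9]
opening: 0.085
grasp_force: 0.0
pos [692.4  20.6 118.1] rot [-179.99    0.32    3.43] F [0.09 0.36 0.87] t 2.475
twist [-0.0002  0.0056  0.0005] travel [  2.7  -1.2 108.1]
(61, -95) [402. 252.]
(61, 95) [146. 252.]
(61, 0) [274. 252.]
(-55, -95) [387. 379.]
(-55, 95) [162. 379.]
```

View pics/w1.png

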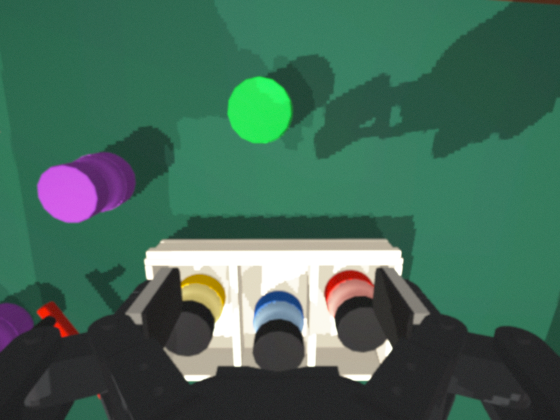

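The wrist view shows the tray lip's top edge at row ~251, from column 147 to 402. The prediction was row 252, columns 146–402, so the pose is right. The green lookalike at (260,110) is clear. I'll go down behind the lip.

```bash
python3 -m crank '[{"gripper":85,"travel":[2,-1,30],"twist":[0,0,0]},{"gripper":85,"travel":[0,0,30],"twist":[0,0,0]},{"gripper":85,"travel":[0,0,25],"twist":[0,0,0]},{"gripper":85,"travel":[0,0,15],"twist":[0,0,0]},{"gripper":85,"travel":[0,0,6],"twist":[0,0,0]},{"gripper":85,"travel":[0,0,0],"twist":[0,0,0]}]'
python3 - <<'E'
from h import *
go([686,22,10],3.4)
E
```

```text
time: 3.28
ee_pos: [0.6963, 0.0217, 0.0161]
tcp_rot: [180.0, -0.0, 3.4]
wrist_force: [-1.0, -0.5, 0.0]
opening: 0.085
grasp_force: 0.0
pos [696.3  21.7  16.1] rot [ 1.80e+02 -5.00e-02  3.42e+00] F [-1.01 -0.5   0.05] t 3.275
twist [ 0.     -0.0008  0.0004] travel [-10.2  -0.9   6.1]
```

```bash
python3 -m crank '[{"gripper":85,"travel":[0,0,4],"twist":[0,0,0]},{"gripper":85,"travel":[0,0,4],"twist":[0,0,0]},{"gripper":85,"travel":[-4,0,0],"twist":[0,0,0]},{"gripper":85,"travel":[-3,0,0],"twist":[0,0,0]},{"gripper":85,"travel":[-3,0,0],"twist":[0,0,0]},{"gripper":85,"travel":[0,0,0],"twist":[0,0,0]}]'; python3 -m crank '[{"gripper":85,"travel":[-2,0,0],"twist":[0,0,0]},{"gripper":85,"travel":[-2,0,0],"twist":[0,0,0]}]';python3 -m crank '[{"gripper":85,"travel":[-2,0,0],"twist":[0,0,0]},{"gripper":85,"travel":[-2,0,0],"twist":[0,0,0]}]'
```

```text
time: 4.03
ee_pos: [0.6857, 0.0211, 0.0075]
tcp_rot: [180.0, -0.0, 3.4]
wrist_force: [0.0, -0.9, 0.3]
opening: 0.085
grasp_force: 0.0
time: 4.28
ee_pos: [0.6818, 0.0209, 0.0073]
tcp_rot: [180.0, 0.0, 3.4]
wrist_force: [0.4, 0.1, 0.5]
opening: 0.085
grasp_force: 0.0
time: 4.53
ee_pos: [0.6782, 0.0207, 0.0073]
tcp_rot: [180.0, -0.0, 3.4]
wrist_force: [2.3, 0.4, -2.1]
opening: 0.085
grasp_force: 1.4
```

```bash
python3 -m crank '[{"gripper":85,"travel":[-3,-0.4,0],"twist":[0,0,-0.003]},{"gripper":85,"travel":[-4,-0.7,0],"twist":[0,0,-0.004]},{"gripper":85,"travel":[-5,-0.8,0],"twist":[0,0,-0.004]},{"gripper":85,"travel":[-5,-0.8,0],"twist":[0,0,-0.004]},{"gripper":85,"travel":[-5,-0.8,0],"twist":[0,0,-0.004]},{"gripper":85,"travel":[-5,-0.8,0],"twist":[0,0,-0.004]}]'; python3 -m crank '[{"gripper":85,"travel":[-5,-0.8,0],"twist":[0,0,-0.004]},{"gripper":85,"travel":[-5,-0.8,0],"twist":[0,0,-0.004]},{"gripper":85,"travel":[-4,-0.6,0],"twist":[0,0,-0.003]}]';  python3 - <<'E'
from h import *
import cv2
im=bot.camera("top")
a=im[145:285,190:325,::-1]; cv2.imwrite("pics/t2.png",cv2.resize(a,None,fx=4.2,fy=4.2,interpolation=cv2.INTER_CUBIC))
o=bot.get_obs(); print(w2d(o["ee_pos"][:2]*1000), o["tcp_rot"],o["wrist_force"])
E
```

```text
time: 5.28
ee_pos: [0.6503, 0.0231, 0.0073]
tcp_rot: [-180.0, 0.0, 4.8]
wrist_force: [3.3, 0.5, -1.3]
opening: 0.085
grasp_force: 1.4
time: 5.65
ee_pos: [0.6362, 0.0241, 0.0073]
tcp_rot: [-180.0, -0.0, 5.4]
wrist_force: [3.0, 1.2, -1.1]
opening: 0.085
grasp_force: 1.4
[175.92157311  -0.63805565] [-1.79997399e+02  2.68338307e-02  5.39304884e+00] [-0.0794711   0.2130578  -0.28083496]
```

View pics/t2.png

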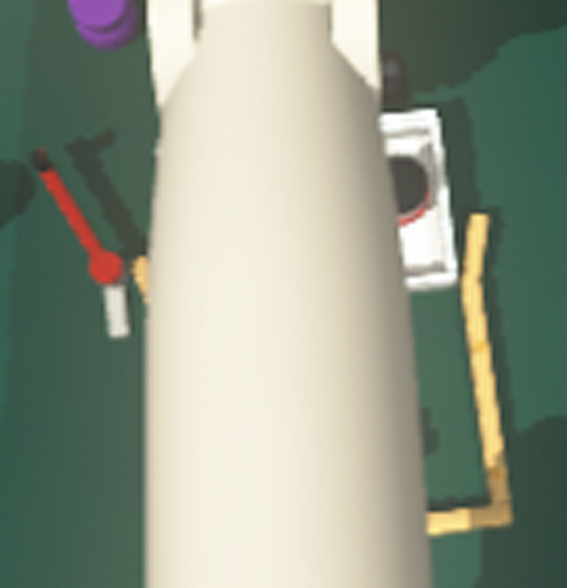

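The tray's right side shows between (438,111) and (456,283), just inside the right flare. I'll convert it to dock coordinates.

Run:
```python
from h import *
T=lambda x,y,z:unproj("top",190+(x+.5)/4.2-.5,145+(y+.5)/4.2-.5,z)
for p in [(438,111),(456,278)]: print(w2d(T(*p,.04)[:2]*1000))
for p in [(464,285),(471,345),(490,500)]: print(w2d(T(*p,.024)[:2]*1000))
```

```text
[162.24285075 -95.63233442]
[ 48.94916856 -94.19071239]
[ 45.62833141 -99.8269355 ]
[  5.06122792 -99.6447624 ]
[-98.30026706 -99.78190334]
```

Well centred. Now straight down the dock axis.

```bash
python3 -m crank '[{"gripper":85,"travel":[-3,0,0],"twist":[0,0,0]},{"gripper":85,"travel":[-5,0,0],"twist":[0,0,0]},{"gripper":85,"travel":[-5,0,0],"twist":[0,0,0]},{"gripper":85,"travel":[-5,0,0],"twist":[0,0,0]}]'; python3 -m crank '[{"gripper":85,"travel":[-5,0,0],"twist":[0,0,0]},{"gripper":85,"travel":[-5,0,0],"twist":[0,0,0]},{"gripper":85,"travel":[-5,0,0],"twist":[0,0,0]},{"gripper":85,"travel":[-5,0,0],"twist":[0,0,0]}]';python3 -m crank '[{"gripper":85,"travel":[-5,0,0],"twist":[0,0,0]},{"gripper":85,"travel":[-5,0,0],"twist":[0,0,0]},{"gripper":85,"travel":[-5,0,0],"twist":[0,0,0]},{"gripper":85,"travel":[-5,0,0],"twist":[0,0,0]}]'; python3 -m crank '[{"gripper":85,"travel":[-4,0,0],"twist":[0,0,0]},{"gripper":85,"travel":[-3,0,0],"twist":[0,0,0]},{"gripper":85,"travel":[-3,0,0],"twist":[0,0,0]},{"gripper":85,"travel":[-2,0,0],"twist":[0,0,0]}]';  python3 - <<'E'
from h import *
o=bot.get_obs(); print(w2d(o["ee_pos"][:2]*1000), o["tcp_rot"],o["wrist_force"])
E
```

```text
time: 6.2
ee_pos: [0.6183, 0.0223, 0.0074]
tcp_rot: [180.0, -0.0, 5.4]
wrist_force: [4.1, 0.2, -1.0]
opening: 0.0853
grasp_force: 1.7
time: 6.7
ee_pos: [0.5985, 0.0205, 0.0074]
tcp_rot: [180.0, -0.0, 5.4]
wrist_force: [3.4, 0.6, 0.6]
opening: 0.0851
grasp_force: 1.8
time: 7.2
ee_pos: [0.5785, 0.0186, 0.0073]
tcp_rot: [-180.0, -0.0, 5.4]
wrist_force: [3.6, -0.0, -0.5]
opening: 0.0848
grasp_force: 1.9
time: 7.7
ee_pos: [0.5667, 0.0175, 0.0073]
tcp_rot: [-180.0, -0.0, 5.4]
wrist_force: [3.0, 0.0, 0.6]
opening: 0.0848
grasp_force: 1.9
[106.53446531  -0.73473316] [-1.79999994e+02 -4.17314272e-03  5.37104595e+00] [2.95903637 0.00975521 0.61473136]
```

```bash
python3 -m crank '[{"gripper":85,"travel":[-2.5,0,0],"twist":[0,0,0]},{"gripper":85,"travel":[-2.5,0,0],"twist":[0,0,0]},{"gripper":85,"travel":[-2.5,0,0],"twist":[0,0,0]},{"gripper":85,"travel":[-2.5,0,0],"twist":[0,0,0]},{"gripper":85,"travel":[-2,0,0],"twist":[0,0,0]},{"gripper":85,"travel":[-1,0,0],"twist":[0,0,0]},{"gripper":85,"travel":[-1,0,0],"twist":[0,0,0]}]';for i in 1 2 3 4 ; do :; done;  python3 -m crank '[{"gripper":85,"travel":[-0.6,0,0],"twist":[0,0,0]},{"gripper":85,"travel":[-0.6,0,0],"twist":[0,0,0]}]'; python3 -m crank '[{"gripper":85,"travel":[-0.6,0,0],"twist":[0,0,0]}]'
python3 - <<'E'
from h import *
o=bot.get_obs(); print(w2d(o["ee_pos"][:2]*1000), o["tcp_rot"],o["wrist_force"])
E
```

```text
time: 8.57
ee_pos: [0.5529, 0.0162, 0.0073]
tcp_rot: [-180.0, -0.0, 5.4]
wrist_force: [3.6, 0.8, 1.3]
opening: 0.085
grasp_force: 2.1
time: 8.82
ee_pos: [0.5518, 0.0161, 0.0073]
tcp_rot: [180.0, -0.0, 5.4]
wrist_force: [3.5, 1.1, 0.2]
opening: 0.0848
grasp_force: 2.1
time: 8.95
ee_pos: [0.5511, 0.016, 0.0073]
tcp_rot: [180.0, -0.0, 5.4]
wrist_force: [5.2, 0.6, 1.3]
opening: 0.085
grasp_force: 2.1
[90.86229501 -0.69872647] [ 1.79999551e+02 -3.25772064e-03  5.37482267e+00] [5.19967005 0.60107004 1.28759529]
```

```bash
python3 -m crank '[{"gripper":85,"travel":[-0.4,0,0],"twist":[0,0,0]}]'|grep wrist; python3 -m crank '[{"gripper":85,"travel":[-0.4,0,0],"twist":[0,0,0]}]'|grep wrist;python3 -m crank '[{"gripper":85,"travel":[-0.4,0,0],"twist":[0,0,0]}]'|grep -E "wrist|pos"
```

```text
wrist_force: [4.4, 0.1, 0.9]
wrist_force: [3.9, -0.3, 0.6]
ee_pos: [0.5499, 0.0159, 0.0073]
wrist_force: [4.1, 1.6, 1.8]
```

Not touching yet; continue in small checked steps.

```bash
for k in 1; do python3 -m crank '[{"gripper":85,"travel":[-0.5,0,0],"twist":[0,0,0]},{"gripper":85,"travel":[-0.5,0,0],"twist":[0,0,0]}]'|grep wrist; done; python3 -m crank '[{"gripper":85,"travel":[-0.5,0,0],"twist":[0,0,0]},{"gripper":85,"travel":[-0.5,0,0],"twist":[0,0,0]}]'|grep -E "wrist|pos|time"
```

```text
wrist_force: [3.9, -0.7, 0.5]
time: 9.82
ee_pos: [0.5481, 0.0158, 0.0073]
wrist_force: [6.0, 0.5, 0.3]
```

```bash
python3 -m crank '[{"gripper":85,"travel":[-0.5,0,0],"twist":[0,0,0]}]'|grep -E "wrist|pos|time"
```

```text
time: 9.95
ee_pos: [0.5478, 0.0157, 0.0073]
wrist_force: [7.2, 1.7, -0.4]
```

```bash
python3 -m crank '[{"gripper":85,"travel":[-0.5,0,0],"twist":[0,0,0]}]'|grep -E "wrist|pos|time"
```

```text
time: 10.07
ee_pos: [0.5475, 0.0158, 0.0074]
wrist_force: [8.5, 1.1, -0.3]
```

```bash
python3 -m crank '[{"gripper":85,"travel":[-0.4,0,0],"twist":[0,0,0]}]'|grep -E "wrist|pos|time"
```

```text
time: 10.2
ee_pos: [0.5473, 0.0158, 0.0074]
wrist_force: [8.6, 1.9, -1.1]
```

```bash
python3 -m crank '[{"gripper":85,"travel":[-0.5,0,0],"twist":[0,0,0]}]'|grep -E "wrist|pos|time"
```

```text
time: 10.32
ee_pos: [0.547, 0.0158, 0.0075]
wrist_force: [10.4, 1.6, -1.3]
```

```bash
python3 -m crank '[{"gripper":85,"travel":[-0.5,0,0],"twist":[0,0,0]}]'|grep -E "wrist|pos|time"
```

```text
time: 10.45
ee_pos: [0.5468, 0.0158, 0.0076]
wrist_force: [11.6, 2.3, -0.6]
```

```bash
python3 -m crank '[{"gripper":85,"travel":[-0.5,0,0],"twist":[0,0,0]},{"gripper":85,"travel":[0,0,0],"twist":[0,0,0]}]'|grep -E "wrist|pos|time"
```

```text
time: 10.7
ee_pos: [0.5466, 0.0158, 0.0078]
wrist_force: [11.5, 2.0, -0.6]
```

```bash
python3 -m crank '[{"gripper":85,"travel":[0,0,0],"twist":[0,0,0]},{"gripper":85,"travel":[0,0,0],"twist":[0,0,0]}]'|grep -E "wrist|pos|time"
```

```text
time: 10.95
ee_pos: [0.5466, 0.0158, 0.0078]
wrist_force: [11.7, 2.9, -1.0]
```

```bash
python3 -m crank '[{"gripper":85,"travel":[-0.6,0,0],"twist":[0,0,0]},{"gripper":85,"travel":[0,0,0],"twist":[0,0,0]}]'|grep -E "wrist|pos|time"
```

```text
time: 11.2
ee_pos: [0.5464, 0.0158, 0.008]
wrist_force: [12.4, 3.3, -0.0]
```

```bash
python3 -m crank '[{"gripper":85,"travel":[0,0,0],"twist":[0,0,0]},{"gripper":85,"travel":[0,0,0],"twist":[0,0,0]},{"gripper":85,"travel":[0,0,0],"twist":[0,0,0]}]'|grep -E "wrist|pos|time"
```

```text
time: 11.58
ee_pos: [0.5464, 0.0158, 0.008]
wrist_force: [12.1, 2.7, -1.8]
```

```bash
python3 -m crank '[{"gripper":85,"travel":[-0.5,0,0],"twist":[0,0,0]},{"gripper":85,"travel":[0,0,0],"twist":[0,0,0]}]'|grep -E "wrist|pos|time"
```

```text
time: 11.82
ee_pos: [0.5462, 0.0158, 0.0081]
wrist_force: [14.0, 3.0, 0.4]
```

```bash
python3 -m crank '[{"gripper":85,"travel":[0,0,0],"twist":[0,0,0]},{"gripper":85,"travel":[0,0,0],"twist":[0,0,0]},{"gripper":85,"travel":[0,0,0],"twist":[0,0,0]},{"gripper":85,"travel":[0,0,0],"twist":[0,0,0]}]'|grep -E "wrist|pos|time"
```

```text
time: 12.32
ee_pos: [0.5462, 0.0158, 0.0081]
wrist_force: [14.3, 2.0, -0.6]
```

```bash
python3 -m crank '[{"gripper":85,"travel":[0.5,0,0],"twist":[0,0,0]},{"gripper":85,"travel":[0.5,0,0],"twist":[0,0,0]},{"gripper":85,"travel":[0.5,0,0],"twist":[0,0,0]},{"gripper":85,"travel":[0.5,0,0],"twist":[0,0,0]},{"gripper":85,"travel":[0.5,0,0],"twist":[0,0,0]},{"gripper":85,"travel":[0.5,0,0],"twist":[0,0,0]},{"gripper":85,"travel":[1,0,0],"twist":[0,0,0]},{"gripper":85,"travel":[1,0,0],"twist":[0,0,0]},{"gripper":85,"travel":[1,0,0],"twist":[0,0,0]},{"gripper":85,"travel":[2,0,0],"twist":[0,0,0]},{"gripper":85,"travel":[4,0,0],"twist":[0,0,0]},{"gripper":85,"travel":[6,0,0],"twist":[0,0,0]}]'; python3 -m crank '[{"gripper":85,"travel":[6,0,0],"twist":[0,0,0]},{"gripper":85,"travel":[0,0,-15],"twist":[0,0,0]},{"gripper":85,"travel":[0,0,-40],"twist":[0,0,0]},{"gripper":85,"travel":[0,0,-50],"twist":[0,0,0]},{"gripper":85,"travel":[0,0,-40],"twist":[0,0,0]},{"gripper":0,"travel":[0,0,0],"twist":[0,0,0]}]'
python3 - <<'E'
from h import *
import cv2
a=bot.camera("side")[185:285,205:355,::-1]; cv2.imwrite("pics/s2.png",cv2.resize(a,None,fx=5,fy=5,interpolation=cv2.INTER_CUBIC))
E
```

```text
time: 13.82
ee_pos: [0.5622, 0.017, 0.0073]
tcp_rot: [180.0, -0.0, 5.4]
wrist_force: [0.4, 0.0, 0.0]
opening: 0.0854
grasp_force: 0.0
time: 14.58
ee_pos: [0.5694, 0.0176, 0.1571]
tcp_rot: [180.0, -0.4, 5.4]
wrist_force: [-0.3, 0.4, 0.2]
opening: 0.0694
grasp_force: 0.0
```

View pics/s2.png

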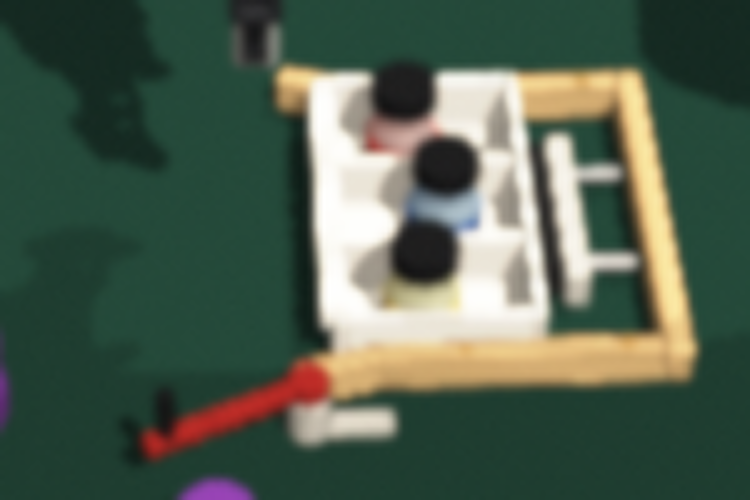

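Docked: the tray's near wall is against the black buffer at (540,200) and all three jars are upright. The keeper hasn't moved, with the pin at (165,410). Next I turn the tool and go to the pin's outer side.

```bash
python3 -m crank '[{"gripper":0,"travel":[0,0,0],"twist":[0,0,-0.182]},{"gripper":0,"travel":[0,0,0],"twist":[0,0,-0.182]},{"gripper":0,"travel":[0,0,0],"twist":[0,0,-0.182]},{"gripper":0,"travel":[0,0,0],"twist":[0,0,-0.182]},{"gripper":0,"travel":[0,0,0],"twist":[0,0,-0.182]},{"gripper":0,"travel":[0,0,0],"twist":[0,0,-0.182]},{"gripper":0,"travel":[0,0,0],"twist":[0,0,-0.182]},{"gripper":0,"travel":[0,0,0],"twist":[0,0,-0.182]},{"gripper":0,"travel":[0,0,0],"twist":[0,0,-0.182]},{"gripper":0,"travel":[0,0,0],"twist":[0,0,-0.182]},{"gripper":0,"travel":[0,0,0],"twist":[0,0,-0.178]}]'
python3 - <<'E'
from h import *
go([587.5,212.8,120],119.9)
E
```

```text
time: 16.0
ee_pos: [0.5672, 0.0176, 0.1511]
tcp_rot: [-179.9, -0.1, 120.2]
wrist_force: [0.6, 0.5, 0.7]
opening: 0.0003
grasp_force: 0.0
pos [567.2  17.6 151.1] rot [-1.7989e+02 -6.0000e-02  1.2019e+02] F [0.61 0.49 0.69] t 16.0
twist [-0.0018 -0.001   0.005 ] travel [159.1 114.9  31.1]
```

```bash
python3 -m crank '[{"gripper":0,"travel":[40,28.7,0],"twist":[0,0,0.005]},{"gripper":0,"travel":[40,28.7,0],"twist":[0,0,0]},{"gripper":0,"travel":[40,28.7,0],"twist":[0,0,0]},{"gripper":0,"travel":[39,28.7,0],"twist":[0,0,0]},{"gripper":0,"travel":[0,0,30],"twist":[0,0,0]},{"gripper":0,"travel":[0,0,10],"twist":[0,0,0]},{"gripper":0,"travel":[0,0,0],"twist":[0,0,0]}]'
python3 - <<'E'
from h import *
import cv2
go([587.5,212.8,52],119.9)
a=bot.camera("side")[225:345,180:330,::-1]; cv2.imwrite("pics/s3.png",cv2.resize(a,None,fx=5,fy=5,interpolation=cv2.INTER_CUBIC))
E
```

```text
time: 16.88
ee_pos: [0.5883, 0.2118, 0.1113]
tcp_rot: [-179.9, -0.0, 119.5]
wrist_force: [-0.6, -0.4, 0.3]
opening: -0.0004
grasp_force: 0.0
pos [588.3 211.8 111.3] rot [-1.7986e+02 -2.0000e-02  1.1953e+02] F [-0.62 -0.41  0.32] t 16.875
twist [-0.0024 -0.0004 -0.0064] travel [ 1.2 -0.2 59.3]
```

View pics/s3.png

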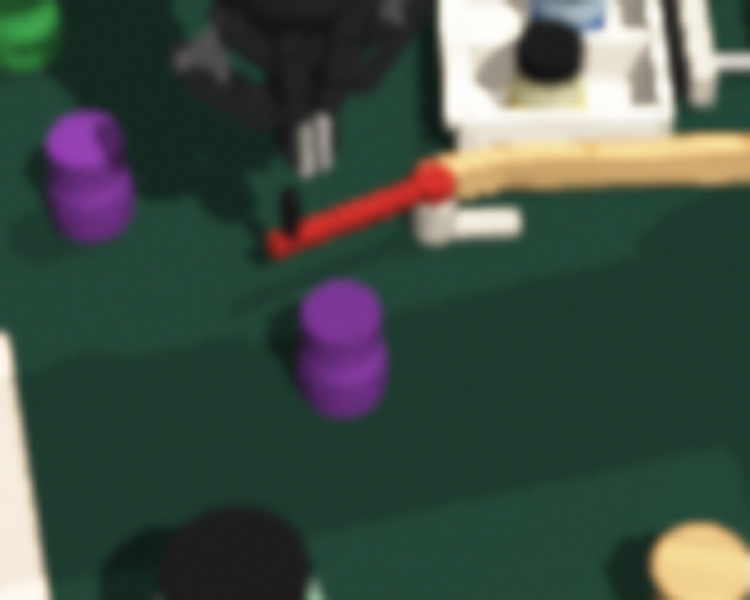

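The closed fingertips at (315,172) hang above the pin's outer side. The pin is at (290,210) and the purple jar at (342,350), so the way down is free. Going down.

```bash
python3 -m crank '[{"gripper":0,"travel":[1,0,25],"twist":[0,0,0]},{"gripper":0,"travel":[0,0,20],"twist":[0,0,0]},{"gripper":0,"travel":[0,0,10],"twist":[0,0,0]},{"gripper":0,"travel":[0,0,3],"twist":[0,0,0]},{"gripper":0,"travel":[0,0,0],"twist":[0,0,0]}]'; python3 -m crank '[{"gripper":0,"travel":[-2,0,0],"twist":[0,0,0]},{"gripper":0,"travel":[-2,0,0],"twist":[0,0,0]},{"gripper":0,"travel":[-2,0,0],"twist":[0,0,0]},{"gripper":0,"travel":[-2,0,0],"twist":[0,0,0]},{"gripper":0,"travel":[0,0,0],"twist":[0,0,0]}]'
python3 - <<'E'
from h import *
go([591.5,205.9,52],119.9)
E
```

```text
time: 17.55
ee_pos: [0.5889, 0.2134, 0.0552]
tcp_rot: [179.9, 0.0, 119.6]
wrist_force: [-0.0, -0.1, -0.0]
opening: -0.0004
grasp_force: 0.0
time: 18.18
ee_pos: [0.5926, 0.2063, 0.0543]
tcp_rot: [180.0, 0.0, 119.6]
wrist_force: [-0.2, 0.8, 0.7]
opening: 0.0002
grasp_force: 0.0
pos [592.6 206.3  54.3] rot [180.     0.   119.56] F [-0.16  0.81  0.73] t 18.175
twist [ 0.     0.    -0.006] travel [ 0.1 -1.1  2.3]
```

Now the arc: δ = 0.12 rad per row, first 8 rows.

```bash
python3 -m crank '[{"gripper":0,"travel":[-4.8,0.8,0],"twist":[0,0,0.06]},{"gripper":0,"travel":[-9.7,1.3,0],"twist":[0,0,0.12]},{"gripper":0,"travel":[-9.7,1.3,0],"twist":[0,0,0.12]},{"gripper":0,"travel":[-9.7,1.3,0],"twist":[0,0,0.12]},{"gripper":0,"travel":[-9.7,1.3,0],"twist":[0,0,0.12]},{"gripper":0,"travel":[-9.7,1.3,0],"twist":[0,0,0.12]},{"gripper":0,"travel":[-9.7,1.3,0],"twist":[0,0,0.12]},{"gripper":0,"travel":[-9.7,1.3,0],"twist":[0,0,0.12]},{"gripper":0,"travel":[0,0,0],"twist":[0,0,0]}]'
python3 - <<'E'
from h import *
import cv2
o=bot.get_obs(); y=np.radians(o["tcp_rot"][2]); P=np.array([530.3,152.2])
d=o["ee_pos"][:2]*1000-P; print("tool-frame TCP rel pivot",d@[np.cos(y),np.sin(y)],d@[np.sin(y),-np.cos(y)],"keeper~",-(y-np.pi/2-YAW))
a=bot.camera("side")[185:305,180:330,::-1]; cv2.imwrite("pics/s4.png",cv2.resize(a,None,fx=5,fy=5,interpolation=cv2.INTER_CUBIC))
E
```

```text
time: 19.3
ee_pos: [0.6106, 0.1374, 0.0543]
tcp_rot: [-180.0, 0.0, 68.0]
wrist_force: [0.5, 0.8, 0.4]
opening: -0.0
grasp_force: 0.0
tool-frame TCP rel pivot 16.39699203819625 79.98851599264633 keeper~ 0.47795277938617986
```

View pics/s4.png

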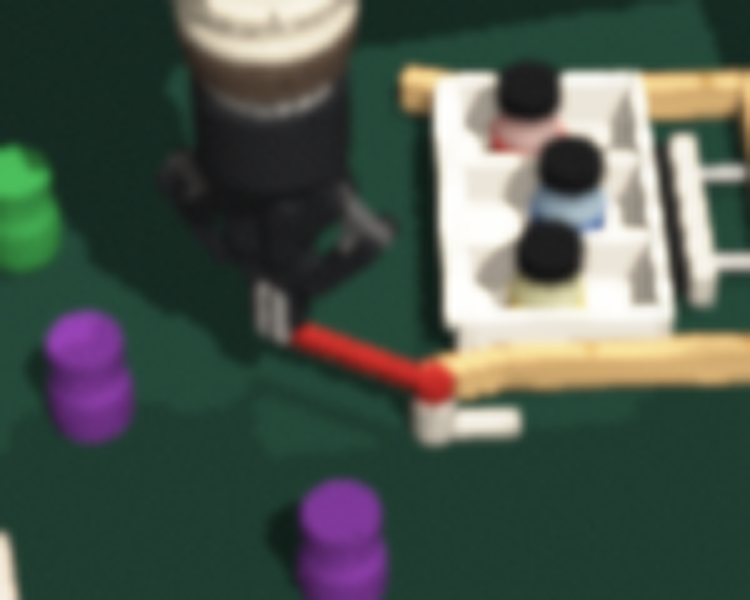

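The keeper is following the fingers (about 0.48 rad), and the tray and jars are unchanged. Carry on.

```bash
python3 -m crank '[{"gripper":0,"travel":[-9.7,1.3,0],"twist":[0,0,0.12]},{"gripper":0,"travel":[-9.7,1.3,0],"twist":[0,0,0.12]},{"gripper":0,"travel":[-9.7,1.3,0],"twist":[0,0,0.12]},{"gripper":0,"travel":[-9.7,1.3,0],"twist":[0,0,0.12]},{"gripper":0,"travel":[-9.7,1.3,0],"twist":[0,0,0.12]},{"gripper":0,"travel":[-9.7,1.3,0],"twist":[0,0,0.12]},{"gripper":0,"travel":[-9.7,1.3,0],"twist":[0,0,0.12]},{"gripper":0,"travel":[-4.8,0.8,0],"twist":[0,0,0.06]},{"gripper":0,"travel":[-4.8,0.8,0],"twist":[0,0,0.06]},{"gripper":0,"travel":[-3.2,0.6,0],"twist":[0,0,0.04]},{"gripper":0,"travel":[-2.4,0.4,0],"twist":[0,0,0.03]},{"gripper":0,"travel":[0,0,0],"twist":[0,0,0]}]'; python3 -m crank '[{"gripper":0,"travel":[-1.5,0.2,0],"twist":[0,0,0.02]},{"gripper":0,"travel":[0,0,0],"twist":[0,0,0]}]'
python3 - <<'E'
from h import *
o=bot.get_obs(); y=np.radians(o["tcp_rot"][2]); P=np.array([530.3,152.2])
d=o["ee_pos"][:2]*1000-P; print("tool-frame TCP rel pivot",d@[np.cos(y),np.sin(y)],d@[np.sin(y),-np.cos(y)],"keeper~",-(y-np.pi/2-YAW))
E
```

```text
time: 20.85
ee_pos: [0.5585, 0.0769, 0.0543]
tcp_rot: [180.0, -0.0, 9.1]
wrist_force: [1.1, -0.6, -0.3]
opening: -0.0003
grasp_force: 0.0
time: 21.1
ee_pos: [0.5571, 0.0763, 0.0543]
tcp_rot: [-180.0, 0.0, 7.8]
wrist_force: [-0.3, 0.1, 0.3]
opening: -0.0002
grasp_force: 0.1
tool-frame TCP rel pivot 16.198454160080374 78.82462704675942 keeper~ 1.5278393227264804
```

```bash
python3 -m crank '[{"gripper":0,"travel":[-1.6,0.3,0],"twist":[0,0,0.02]},{"gripper":0,"travel":[-1.6,0.3,0],"twist":[0,0,0.02]},{"gripper":0,"travel":[0,0,0],"twist":[0,0,0]}]'|grep -E "pos|wrist"; python3 -m crank '[{"gripper":0,"travel":[-1,0,0],"twist":[0,0,0]},{"gripper":0,"travel":[0,0,0],"twist":[0,0,0]}]'|grep -E "pos|wrist"; python3 -m crank '[{"gripper":0,"travel":[-1,0,0],"twist":[0,0,0]},{"gripper":0,"travel":[0,0,0],"twist":[0,0,0]}]'|grep -E "pos|wrist"; python3 -m crank '[{"gripper":0,"travel":[-1,0,0],"twist":[0,0,0]},{"gripper":0,"travel":[0,0,0],"twist":[0,0,0]}]'|grep -E "pos|wrist"
```

```text
ee_pos: [0.5552, 0.0643, 0.0543]
wrist_force: [-1.0, -0.8, 0.2]
ee_pos: [0.5543, 0.0647, 0.0543]
wrist_force: [0.2, -1.0, -0.5]
ee_pos: [0.5533, 0.0647, 0.0543]
wrist_force: [0.3, -2.0, 1.0]
ee_pos: [0.5528, 0.0646, 0.0545]
wrist_force: [5.2, -1.2, -1.3]
```

Force has risen at the end stop. TCP y jumped about 12 mm though, so I'll check before backing off.

Run:
```python
from h import *
import cv2
o=bot.get_obs(); print(o["ee_pos"],o["tcp_rot"],o["q"].round(1),o["wrist_force"],o["opening"],o["time"])
a=bot.camera("side")[185:305,205:355,::-1]; cv2.imwrite("pics/s5.png",cv2.resize(a,None,fx=5,fy=5,interpolation=cv2.INTER_CUBIC))
```

```text
[0.55278983 0.06464294 0.05446977] [-1.79558556e+02 -6.06428402e-02  6.48407202e+00] [  6.4   6.1  -8.3  75.5   0.4 180. ] [ 5.19057716 -1.16362323 -1.3407859 ] 0.00038347652766420817 22.225
```

View pics/s5.png

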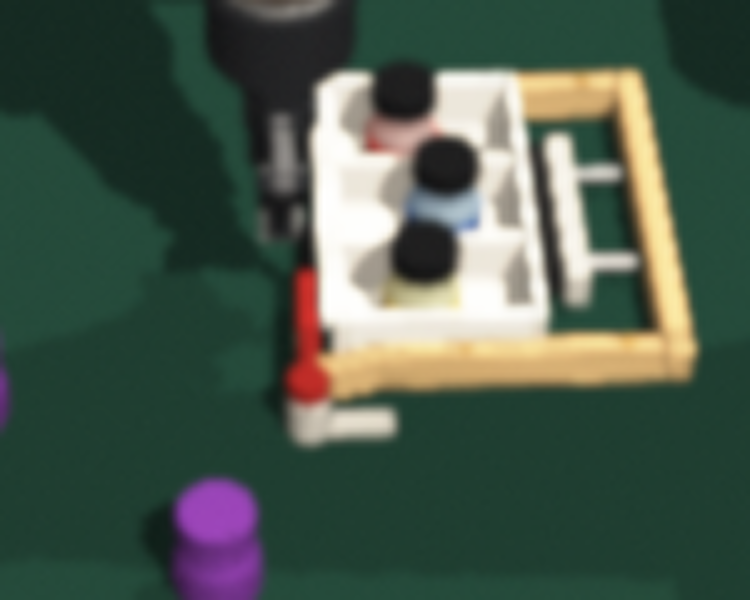

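```bash
python3 -m crank '[{"gripper":0,"travel":[2,0,0],"twist":[0,0,-0.01]},{"gripper":0,"travel":[4,0,0],"twist":[0,0,-0.03]},{"gripper":0,"travel":[8,0,0],"twist":[0,0,-0.03]},{"gripper":0,"travel":[10,0,0],"twist":[0,0,-0.03]},{"gripper":0,"travel":[0,0,-30],"twist":[0,0,0]},{"gripper":0,"travel":[0,0,-50],"twist":[0,0,0]},{"gripper":0,"travel":[0,0,-50],"twist":[0,0,0]},{"gripper":0,"travel":[40,-40,-20],"twist":[0,0,0]},{"gripper":0,"travel":[0,-60,0],"twist":[0,0,0]},{"gripper":0,"travel":[0,-60,0],"twist":[0,0,0]},{"gripper":0,"travel":[0,-60,0],"twist":[0,0,0]},{"gripper":0,"travel":[0,0,0],"twist":[0,0,0]}]'
python3 - <<'E'
from h import *
import cv2
print(bot.get_obs()["q"])
a=bot.camera("top")[145:285,190:325,::-1]; b=bot.camera("side")[185:305,205:355,::-1]
A=cv2.resize(a,(400,415),interpolation=cv2.INTER_CUBIC); B=cv2.resize(b,(400,320),interpolation=cv2.INTER_CUBIC)
c=np.zeros((415,800,3),np.uint8); c[:,:400]=A; c[:320,400:]=B; cv2.imwrite("pics/f.png",c)
E
```

```text
time: 23.78
ee_pos: [0.5826, 0.2235, 0.2087]
tcp_rot: [-176.5, 0.0, 19.5]
wrist_force: [0.2, 0.1, 0.4]
opening: 0.0001
grasp_force: 0.0
[ 19.39143306  15.03582097  18.98508546  93.98504525   3.49997193
 179.888089  ]
```

View pics/f.png

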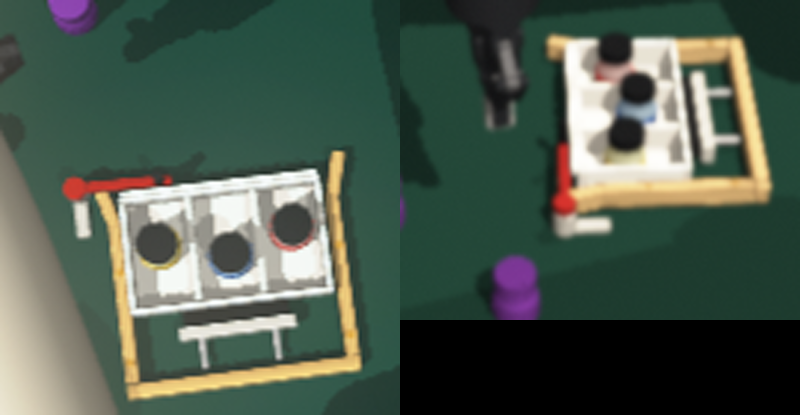

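The final view shows the keeper across behind the lip: pivot at (74,188), end at (168,181), about 1.60 rad, so at its end stop. The tray is between the rails against the buffer, the jars are upright and the robot is clear.

```bash
python3 -c "
from workcell import bot
print(bot.job_done())"
```

```text
the job is handed in; nothing more can be done
None
```

I handed the job in at about 24 s with the tray on the stop (held ~0.6 s at an estimated 10 N, from 14 N at the wrist less ~3.6 N drag), the jars upright and the keeper at its end stop (~1.60 rad); two lapses: I viewed 11 pictures against the limit of 10, and joint 6 ran up to its 180° limit during the keeper swing and the retreat, with no reading above 180°.

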